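Sort the leftover heatsinks by length

ROBOT

A 6-joint arm with a two-finger parallel gripper is mounted at the origin on the work surface. World frame = base frame: x ahead of the robot, y to its left, z up, the work surface at z = 0. Lengths are in mm, angles in rad, forces in N, time in s.
With the tool pointing down it reaches from about 275 to 825 mm from the base axis. Payload 4.9 kg.
Tool frame: the origin (TCP) lies at the very end of the fingers, on their centre line; the grasp point (between the pads) lies 19 mm behind it; z points along the fingers, y is the direction in which the jaws open and shut (so a half turn about z gives the same grasp; the last joint's range is limited). The gripper opens to 85 mm and grips with 20 to 120 N. Pads are 22 mm wide; open, the fingers measure 114 mm over their backs; the gripper's body (76 mm by 85 mm) begins 54 mm behind the grasp point. The pads swing forward as they close: fully open they stand 13 mm farther back than shut.
Start: joints at [-1.311, 0.326, -0.193, 1.052, 0, 1.437], TCP at [211.048, -507.915, 231.281] pointing down, gripper open.
Joint ranges: [-2.65, 2.65], [-0.97, 1.79], [-1.3, 1.35], [-1.93, 2.1], [-1.47, 1.37], [-3.14, 3.14]. Speed limits (rad/s): [2.57, 2.57, 3.14, 3.14, 3.14, 3.14].

INTERFACE

Orientations are given as [roll, pitch, yaw] about the fixed x, y, z axes, in that order (R = Rz(yaw) Ry(pitch) Rx(roll)).
In Python, from bench import bot, solve_ik, imaging gives the robot as it stands. Calls block until the motion is done:
- bot.move_ptp(position, orientation): joint-space move of the TCP to a pose.
- bot.movel(position, rot=None, max_speed=150, threshold=None): straight line of the TCP; rot=None keeps the orientation; max_speed is the mean speed in mm/s. With threshold (N) it stops when the force on the tool has changed by that much, and returns True; else False.
- bot.move_j(angles): joint-space move.
- bot.grip(opening, effort=None): opening from 0.0 (shut) to 1.0 (fully open); effort is the grip in N (None keeps the last); returns when the fingers have stopped.
- bot.dwell(seconds).
- solve_ik(position, orientation): joint angles nearest the present ones, or None.
- bot.get_state(): the state.
- imaging.capture(name): name is "scene" or "top"; returns the picture (420x560x3 uint8, blue, green, red); there is no depth.
- imaging.camera_model(name): a dict with "K" (3x3 intrinsics, pixels), "position" and "rotation" of the camera in the world. Camera axes: x right, y up, looking along -z (the intrinsics and any distortion apply to the point x, -y, -z); pixel columns grow to the right and rows downward; lengths in mm; the calibration is good to about 2 mm. A picture is of the moment at which its call begins. camera_model takes no time and is no camera call.
A pose or a line that the arm cannot do raises bot.IKError and nothing moves.
- bot.sign_off(): hands the job in, once; it reports no verdict.
The state is a dict: "t": time; "qpos": joint angles; "joint_velocities": joint speeds; "effort": joint torques, N m; "tcp_pos": TCP position; "orientation": TCP orientation; "contact_force": force on the tool from outside, world axes, zero at the start; "wrist_torque": the same for the moment, N m; "opening": opening from 0.0 (shut) to 1.0 (fully open).
Only numpy, scipy, OpenCV 4.12 (cv2) and the standard library are available. Lean on these libraries where they do the work, as an engineer would, in place of code of your own. Each camera call takes 0.05 s, during which the arm holds its last target.

TASK

Two look-alike yellow heatsinks, one short and one medium, are lying loose on the bench. Put each into the empty pocket of the tray row whose stored heatsink has the same length, sitting flat on the pocket floor with its fins up; the third row's empty pocket stays empty. Leave everything else where it is.

Things in the scene. Friction and masses are not known exactly. Their poses are not given: they have to be found in the camera images.
- sink_short: the loose short heatsink that lies on the bench: gold-yellow finned aluminium bar, 34 long (own x) x 24 wide (own y) x 20 high, fins up and running along its length; origin at the centre of its underside, z up; same width and height as the others, only the length differs (sizes in mm)
- sink_medium: the loose medium heatsink that lies on the bench: gold-yellow finned aluminium bar, 48 long (own x) x 24 wide (own y) x 20 high, fins up and running along its length; origin at the centre of its underside, z up; same width and height as the others, only the length differs (sizes in mm)
- sort_mat: fixed thin blue mat, 172 (x) x 196 (y) x 3 thick, that carries the three row trays side by side; origin at the centre of its underside on the bench; the trays lie parallel to its x axis, 62 apart in y, in an order that varies (sizes in mm)
- row_short: fixed row tray for short heatsinks: grey rim on black floors, 152 (own x) x 42 (own y) x 8 high, lying on the mat, origin at the centre of its underside (3 above the bench); two pockets along x, centred at own x = -36 (empty, nearer the robot) and +36 (holds a stored short heatsink); each pocket 40 long (x) x 30 wide (y), floor 3 above the underside, 5 deep (sizes in mm)
- row_medium: fixed row tray for medium heatsinks: grey rim on black floors, 152 (own x) x 42 (own y) x 8 high, lying on the mat, origin at the centre of its underside (3 above the bench); two pockets along x, centred at own x = -36 (empty, nearer the robot) and +36 (holds a stored medium heatsink); each pocket 54 long (x) x 30 wide (y), floor 3 above the underside, 5 deep (sizes in mm)
- row_long: fixed row tray for long heatsinks: grey rim on black floors, 152 (own x) x 42 (own y) x 8 high, lying on the mat, origin at the centre of its underside (3 above the bench); two pockets along x, centred at own x = -36 (empty, nearer the robot) and +36 (holds a stored long heatsink); each pocket 68 long (x) x 30 wide (y), floor 3 above the underside, 5 deep (sizes in mm)
- free_short (a point): centre of the floor of the empty pocket in the short row (40 x 30, rim 5 above this point); x along the pocket's length, z up (sizes in mm)
- free_medium (a point): centre of the floor of the empty pocket in the medium row (54 x 30, rim 5 above this point); x along the pocket's length, z up (sizes in mm)
- free_long (a point): centre of the floor of the empty pocket in the long row (68 x 30, rim 5 above this point); x along the pocket's length, z up (sizes in mm)
- stored_short: bystander: short heatsink, 34 x 24 x 20, already stored in the far pocket of the short row; origin at the centre of its underside, length along its x (sizes in mm)
- stored_medium: bystander: medium heatsink, 48 x 24 x 20, already stored in the far pocket of the medium row; origin at the centre of its underside, length along its x (sizes in mm)
- stored_long: bystander: long heatsink, 62 x 24 x 20, already stored in the far pocket of the long row; origin at the centre of its underside, length along its x (sizes in mm)
- chip: bystander: loose black ceramic processor chip with two rows of steel legs, 51 (own x) x 15 x 8.5 high, origin under its centre (sizes in mm)
- chip_rail: bystander: loose clear plastic chip rail holding black chips, 20 x 300 (own y) x 13 high, origin under its centre (sizes in mm)
- chip_puller: bystander: loose gray steel U-shaped chip puller, about 133 (own x) x 30 x 16 high, origin under its centre (sizes in mm)
- fuse_jar: bystander: loose squat glass fuse jar with steel cap, 70 diameter x 65 high, origin under its centre (sizes in mm)
- screwdriver: bystander: loose screwdriver lying along its own x, handle towards -x, about 200 long (sizes in mm)
Not all that is in view belongs to the job. What is shaped like the sink_medium but blue is not meant.

How it is judged:
By the outcome, as a careful person would: the job done as asked, in the order asked, and still so for the second after the job is handed in, with the robot touching nothing.
It also fails if it takes over 51 s, if anything falls off the work surface, if the arm or the gripper's body presses on something with over 40 N, if the wrist force passes 120 N, or if a joint passes its speed limit or range.

## Working session

There is one attempt and no reset: what is moved stays moved. The work goes in short steps, each a Python script; the robot and the scene stay as the last script left them, time stands still between calls to the robot, and variables do not carry over. Pictures are saved under pics/ and viewed, and the job is handed in when it is done.

```bash
ls; mkdir -p pics; python3 - <<'E'
from bench import bot, imaging
import cv2
for n in("scene","top"):
    cv2.imwrite(f"pics/{n}0.png",imaging.capture(n))
    m=imaging.camera_model(n); print(n,m)
s=bot.get_state();print(s["t"],s["tcp_pos"],s["orientation"],s["opening"])
E
```

```text
pics
scene {'K': array([[499.77678878,   0.        , 279.1608234 ],
       [  0.        , 499.77678878, 206.99267452],
       [  0.        ,   0.        ,   1.        ]]), 'position': array([949.11392906, 667.54561593, 987.19939142]), 'rotation': array([ 6.86932618e-01, -7.59485708e-04,  2.62633807e+00])}
top {'K': array([[535.28015275,   0.        , 279.08496878],
       [  0.        , 535.28015275, 205.62631906],
       [  0.        ,   0.        ,   1.        ]]), 'position': array([ 393.28610806,  -27.62508742, 1284.44501386]), 'rotation': array([ 0.13726644,  0.01430539, -1.55589098])}
0.1 [ 210.90414065 -507.39685015  230.58493417] [-3.14005421e+00 -2.08206847e-04  3.93815501e-01] 1.0011553976602319
```

View pics/top0.png

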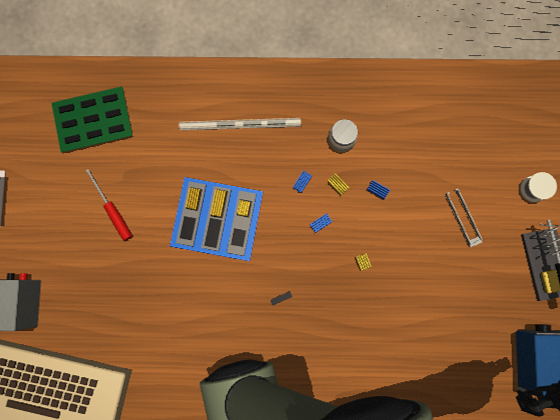

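View pics/scene0.png

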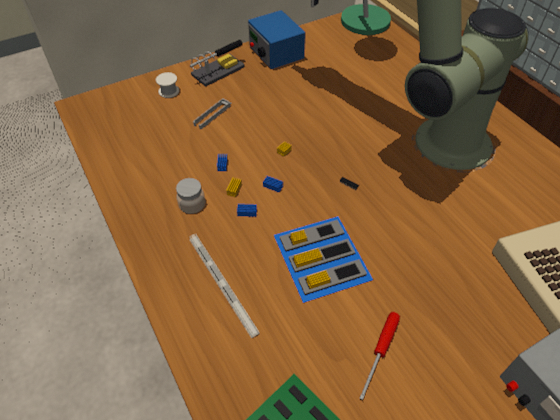

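The top view shows two loose yellow bars at (339,184) and (363,262), and blue ones, which are not meant, at (302,182), (378,189) and (320,223). Tray rows are at about x=188, 215 and 241. Next I enlarge and measure them.

```bash
cat > h.py <<'E'
import numpy as np, cv2
from scipy.spatial.transform import Rotation as R
from bench import bot, imaging, solve_ik
def ray(n,px):
    m=imaging.camera_model(n); K=m["K"]
    p=np.c_[np.atleast_2d(px),np.ones(len(np.atleast_2d(px)))]@np.linalg.inv(K).T
    d=R.from_euler('xyz',m["rotation"]).apply(p*[1,-1,-1]); return m["position"],d
def onplane(n,px,z):
    o,d=ray(n,px); return (o+d*((z-o[2])/d[:,2])[:,None])
def proj(n,P):
    m=imaging.camera_model(n)
    c=R.from_euler('xyz',m["rotation"]).inv().apply(np.atleast_2d(P)-m["position"])*[1,-1,-1]
    q=c@m["K"].T; return q[:,:2]/q[:,2:]
def yellow(img):
    h=cv2.cvtColor(img,cv2.COLOR_BGR2HSV); 
    return cv2.inRange(h,(20,130,60),(35,255,255))
def blobs(mask,amin=40):
    mask=cv2.morphologyEx(mask,cv2.MORPH_CLOSE,np.ones((3,3),np.uint8))
    cs,_=cv2.findContours(mask,cv2.RETR_EXTERNAL,cv2.CHAIN_APPROX_NONE)
    return [c for c in cs if cv2.contourArea(c)>amin]
E
python3 - <<'E'
from h import *
t=cv2.imread("pics/top0.png"); s=cv2.imread("pics/scene0.png")
a=cv2.resize(t[160:285,285:400],None,fx=4,fy=4,interpolation=cv2.INTER_CUBIC)
b=cv2.resize(s[130:225,205:310],None,fx=4,fy=4,interpolation=cv2.INTER_CUBIC)
c=cv2.resize(t[170:270,165:270],None,fx=5,fy=5,interpolation=cv2.INTER_CUBIC)
cv2.imwrite("pics/a.png",a);cv2.imwrite("pics/b.png",b);cv2.imwrite("pics/c.png",c)
for n,im in(("top",t),("scene",s)):
    for k in blobs(yellow(im)):
        r=cv2.minAreaRect(k); 
        bx=cv2.boxPoints(r); w=onplane(n,bx,20)
        e=[np.linalg.norm(w[i,:2]-w[(i+1)%4,:2]).round(1) for i in range(2)]
        i=int(np.argmax(e)); d=w[(i+1)%4]-w[i]
        print(n,np.round(r[0],1),"world",w.mean(0).round(1),"sides",e,"yaw",np.degrees(np.arctan2(d[1],d[0])).round(1)%180)
h=cv2.cvtColor(t,cv2.COLOR_BGR2HSV)
k=max(blobs(cv2.inRange(h,(105,120,120),(120,255,255))),key=cv2.contourArea)
k=cv2.convexHull(k)
w=onplane("top",cv2.boxPoints(cv2.minAreaRect(k)),3); print("mat px",cv2.minAreaRect(k)); print(w.round(1),w.mean(0),[np.linalg.norm(w[i]-w[i-1]) for i in range(4)])
E
```

```text
top [551.1 281. ] world [ 399.2 -641.3   20. ] sides [np.float64(37.3), np.float64(50.8)] yaw 12.0
top [363.1 261.3] world [ 438.3 -205.9   20. ] sides [np.float64(26.2), np.float64(34.2)] yaw 20.30000000000001
top [243.3 207.8] world [561.4  78.3  20. ] sides [np.float64(36.2), np.float64(25.2)] yaw 169.0
top [217.8 202.6] world [573.3 139.7  20. ] sides [np.float64(64.2), np.float64(26.0)] yaw 170.6
top [192.5 198.2] world [583.  200.8  20. ] sides [np.float64(49.7), np.float64(26.1)] yaw 170.9
top [337.8 184.1] world [ 621.6 -146.7   20. ] sides [np.float64(27.1), np.float64(47.8)] yaw 42.0
scene [317.9 279. ] world [584.8 201.6  20. ] sides [np.float64(52.4), np.float64(32.2)] yaw 171.4
scene [307.2 257.6] world [575.5 141.1  20. ] sides [np.float64(67.1), np.float64(32.9)] yaw 170.2
scene [298.  236.9] world [563.8  79.7  20. ] sides [np.float64(37.8), np.float64(33.8)] yaw 172.8
scene [233.4 186.7] world [ 626.9 -140.2   20. ] sides [np.float64(61.4), np.float64(32.5)] yaw 43.400000000000006
scene [283.3 148.2] world [ 443.7 -200.1   20. ] sides [np.float64(49.3), np.float64(38.1)] yaw 33.0
scene [227.3  60.6] world [ 398.6 -649.7   20. ] sides [np.float64(68.1), np.float64(70.0)] yaw 79.6
mat px ((215.99244689941406, 218.3735809326172), (80.96409606933594, 70.76679992675781), 10.619654655456543)
[[469.6 254.4   3. ]
 [639.7 229.7   3. ]
 [605.2  34.6   3. ]
 [436.7  62.5   3. ]] [537.79978097 145.30871447   3.        ] [np.float64(194.6738270715982), np.float64(171.84172866215187), np.float64(198.14341405753876), np.float64(170.75291899410215)]
```

View pics/a.png

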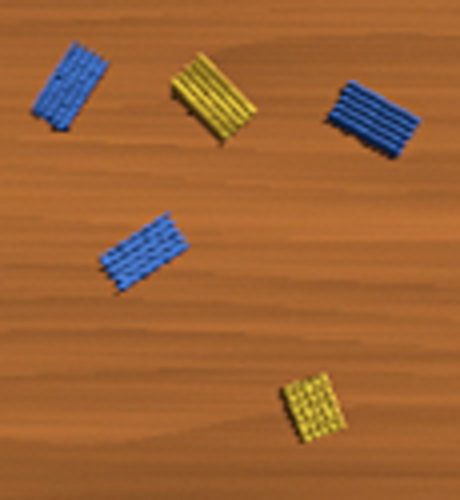

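View pics/b.png

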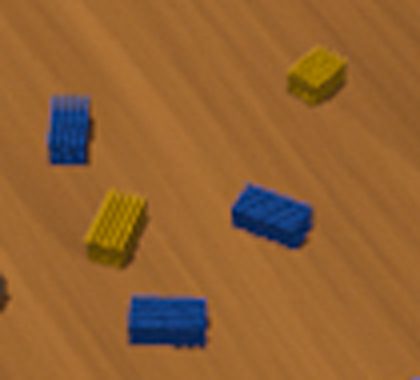

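View pics/c.png

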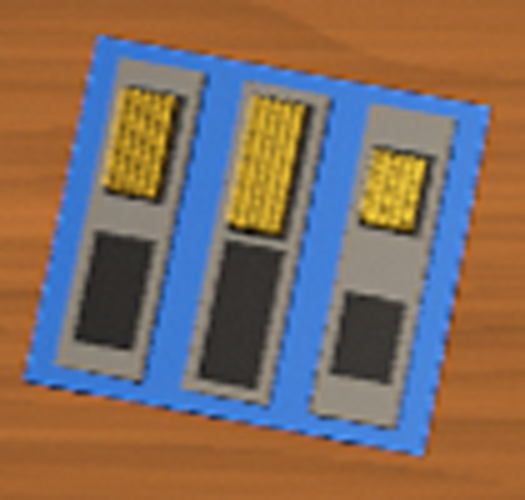

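The enlarged crop confirms two candidates. The yellow bar at top px (338,184) measures about 48 mm, so it is sink_medium. The one at (363,261) measures about 34 mm, so it is sink_short. Both have fins up. The three blue bars are decoys. The tray rows from left to right hold about 50 (medium), 64 (long) and 36 (short). I'll now measure the empty pockets in both views.

```bash
python3 - <<'E'
from h import *
P={}
for n in("top","scene"):
    im=cv2.imread(f"pics/{n}0.png"); h=cv2.cvtColor(im,cv2.COLOR_BGR2HSV)
    k=max(blobs(cv2.inRange(h,(100,110,90),(125,255,255))),key=cv2.contourArea)
    k=cv2.convexHull(k); q=cv2.approxPolyDP(k,0.03*cv2.arcLength(k,True),True)[:,0]
    w=onplane(n,q,3); print(n,"mat",q.tolist(),w[:,:2].round(1).tolist(),"c",w.mean(0).round(1),[np.linalg.norm(w[i]-w[i-1]).round(1) for i in range(4)])
    m=np.zeros(im.shape[:2],np.uint8); cv2.fillConvexPoly(m,k,255); m=cv2.erode(m,np.ones((7,7)))
    d=cv2.inRange(h,(0,0,0),(180,110,75))&m
    d=cv2.morphologyEx(d,cv2.MORPH_OPEN,np.ones((5,5),np.uint8))
    for c in blobs(d,60):
        M=cv2.moments(c); px=[M['m10']/M['m00'],M['m01']/M['m00']]
        b=cv2.boxPoints(cv2.minAreaRect(c)); w=onplane(n,b,8.5); e=[np.linalg.norm(w[i]-w[i-1]).round(1) for i in (0,1)]
        i=int(np.argmax(e)); v=w[i]-w[i-1]
        print("  dark",np.round(px,1),onplane(n,px,8.5)[0].round(1),e,np.degrees(np.arctan2(v[1],v[0])).round(1)%180)
# predicted from mat
y=np.radians(-9.5);u=np.array([np.cos(y),np.sin(y)]);v=np.array([-u[1],u[0]])
for s in(62,0,-62): print(np.array([537.8,145.3])-36*u+s*v)
E
```

```text
top mat [[185, 177], [262, 191], [249, 260], [170, 245]] [[637.6, 224.1], [605.3, 35.3], [438.2, 63.2], [471.3, 253.7]] c [538.1 144.1   3. ] [np.float64(168.9), np.float64(191.5), np.float64(169.4), np.float64(193.4)]
  dark [238.  237.1] [492.1  90.4   8.5] [np.float64(27.1), np.float64(38.9)] 172.1
  dark [212.7 232.3] [502.7 151.1   8.5] [np.float64(27.3), np.float64(67.1)] 170.6
  dark [187.3 227.7] [513.  212.6   8.5] [np.float64(27.4), np.float64(52.7)] 170.9
scene mat [[338, 217], [372, 279], [303, 302], [274, 235]] [[438.3, 66.3], [471.1, 254.2], [638.4, 226.9], [605.1, 36.1]] c [538.2 145.9   3. ] [np.float64(169.5), np.float64(190.8), np.float64(169.5), np.float64(193.8)]
  dark [346.5 271.1] [512.2 210.7   8.5] [np.float64(28.5), np.float64(52.9)] 171.3
  dark [335.8 249.9] [501.1 149.6   8.5] [np.float64(28.5), np.float64(66.9)] 170.1
  dark [325.1 230. ] [491.1  87.9   8.5] [np.float64(28.1), np.float64(37.6)] 167.6
[512.52666991 212.39142111]
[502.29371834 151.24171381]
[492.06076678  90.09200652]
```

Both views agree within about 2 mm: free_short ≈ (491.8, 89.6) and free_medium ≈ (512.6, 212.0), both at yaw −9.5°. I'll grasp the short one first.

```bash
python3 - <<'E'
from h import *
bot.grip(0.65,30)
x,y,a=438.8,-207.0,np.radians(20.3)
bot.move_ptp([x,y,110],[np.pi,0,a])
print(bot.get_state()["t"],bot.get_state()["tcp_pos"])
print(bot.movel([x,y,9],max_speed=120,threshold=15))
s=bot.get_state();print(s["t"],s["tcp_pos"],s["contact_force"])
bot.grip(0.0,40)
s=bot.get_state();print(s["t"],s["opening"],s["contact_force"])
bot.movel([x,y,110],max_speed=150)
s=bot.get_state();print(s["t"],s["opening"],s["contact_force"],s["qpos"])
for n in("scene","top"):
    im=imaging.capture(n); p=proj(n,[x,y,110])[0].astype(int)
    c=im[max(0,p[1]-50):p[1]+70,max(0,p[0]-60):p[0]+60]; cv2.imwrite(f"pics/g_{n}.png",cv2.resize(c,None,fx=4,fy=4,interpolation=cv2.INTER_CUBIC))
E
```

```text
1.9833 [ 439.10331654 -208.08482391  110.42355549]
False
2.975 [ 439.24930772 -207.46164328    9.52429973] [-0.84979958  0.77108122 -0.77162231]
3.3583 0.26676896846762865 [-0.12045653  0.18492386  5.84936262]
4.1833 0.2663354559161255 [-0.04493914  0.19905753 -0.78611399] [-5.93081053e-01  3.32856507e-01 -5.31780284e-01  7.07211019e-01
  1.21925373e-05  2.19422640e+00]
```

View pics/g_scene.png

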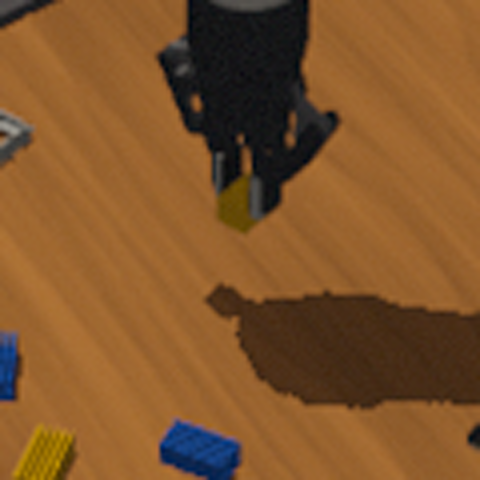

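The piece is held between the pads (scene crop, yellow at about (240,205)) and the opening matches roughly 23 mm. Next I place it.

```bash
cat > place.py <<'E'
from h import *
def place(x,y,a,zs,tag):
    bot.move_ptp([x,y,110],[np.pi,0,a])
    s=bot.get_state();print(s["t"],s["tcp_pos"],s["opening"])
    bot.movel([x,y,zs+9],max_speed=120)
    r=bot.movel([x,y,zs-1.5],max_speed=20,threshold=8)
    s=bot.get_state();print(r,s["t"],s["tcp_pos"],s["contact_force"],s["orientation"])
    for n in("scene","top"):
        im=imaging.capture(n); p=proj(n,[x,y,20])[0].astype(int)
        cv2.imwrite(f"pics/{tag}_{n}.png",cv2.resize(im[p[1]-50:p[1]+50,p[0]-60:p[0]+60],None,fx=5,fy=5,interpolation=cv2.INTER_CUBIC))
E
python3 - <<'E'
from place import *
place(491.8,89.6,np.radians(-9.5),15.5,"ps")
E
```

```text
8.525 [491.8131265   89.51450457 109.99013655] 0.26896458270832135
True 9.8583 [492.04538433  89.60987815  15.81991081] [-0.62515904 -0.09131531  5.41968726] [-3.14151953e+00 -6.70442980e-04 -1.65781538e-01]
```

View pics/ps_scene.png

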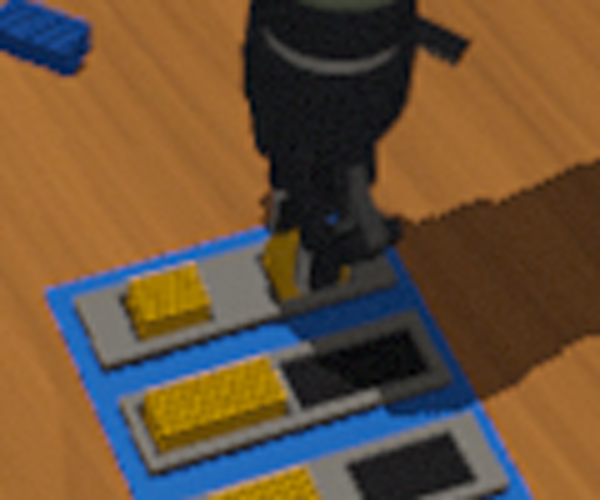

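Contact came at z=15.8, which is the pocket floor; the rim would have stopped it near 20. I'll release, then grasp the medium one and look at the short one on the way.

```bash
python3 - <<'E'
from h import *
bot.grip(0.6); s=bot.get_state(); p=s["tcp_pos"]; print(s["contact_force"])
bot.movel([p[0],p[1],110],max_speed=150)
x,y,a=622.6,-147.6,np.radians(42.3)
bot.move_ptp([x,y,110],[np.pi,0,a])
s=bot.get_state();print(s["t"],s["tcp_pos"])
for n in("scene","top"):
    im=imaging.capture(n); p=proj(n,[510,110,10])[0].astype(int)
    cv2.imwrite(f"pics/r_{n}.png",cv2.resize(im[p[1]-55:p[1]+55,p[0]-60:p[0]+60],None,fx=5,fy=5,interpolation=cv2.INTER_CUBIC))
E
```

```text
[ 0.68714331 -0.14054668  0.63393845]
15.25 [ 622.58195118 -147.49524983  110.02177212]
```

View pics/r_scene.png

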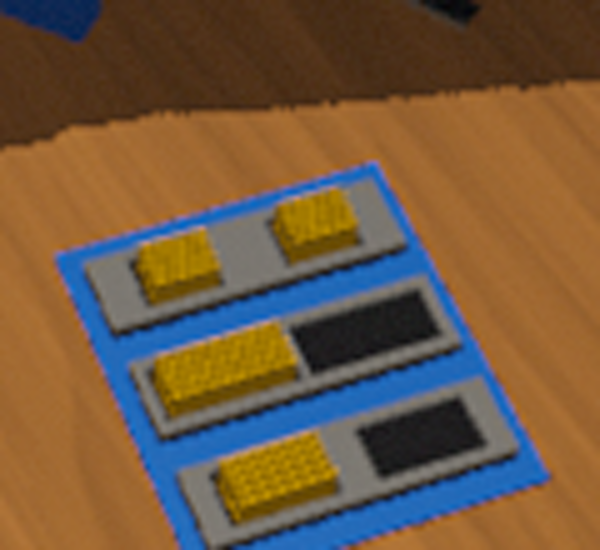

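View pics/r_top.png

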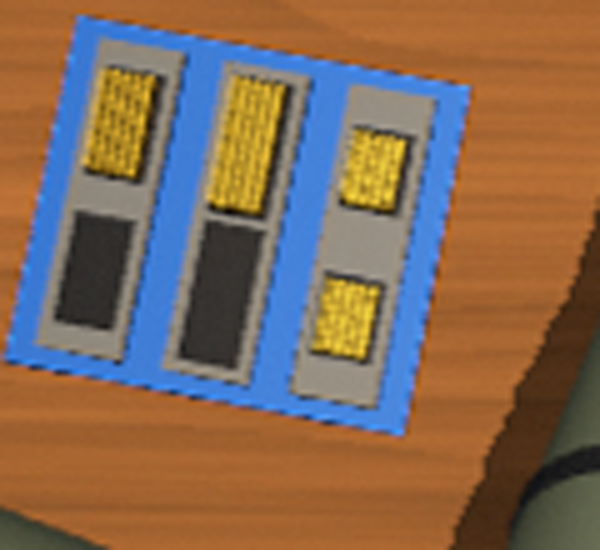

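The short one, at (345,318) in the top crop, sits in its pocket like its stored twin, with fins up. Next I grasp and place the medium one.

```bash
python3 - <<'E'
from place import *
x,y=622.6,-147.6
print(bot.movel([x,y,9],max_speed=120,threshold=15))
s=bot.get_state();print(s["t"],s["tcp_pos"]); z=s["tcp_pos"][2]
bot.grip(0.0,40)
s=bot.get_state();print(s["t"],s["opening"])
bot.movel([x,y,110],max_speed=150)
s=bot.get_state();print(s["t"],s["opening"])
if .2<s["opening"]<.34: place(512.6,212.0,np.radians(-9.5),z+6,"pm")
E
```

```text
False
16.3417 [ 623.31259321 -147.8284165     9.77676025]
16.7 0.26550396867041315
17.525 0.2664315800837672
21.475 [512.67997692 211.8948344  109.96570467] 0.26844964380875236
True 22.8083 [512.85124552 212.08330778  16.14853289] [-0.89480996  0.2730969   5.49554101] [-3.14132579e+00 -6.79302924e-04 -1.65750632e-01]
```

View pics/pm_scene.png

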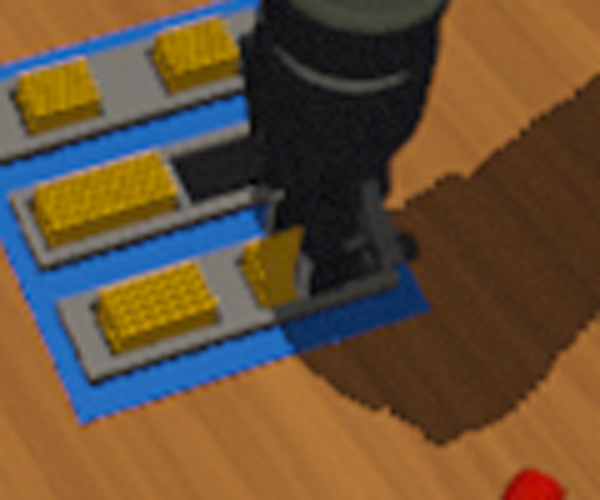

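Contact came at the expected floor height again (16.1 against 15.8 expected). I'll release, retreat and check.

```bash
python3 - <<'E'
from h import *
bot.grip(0.6); s=bot.get_state(); p=s["tcp_pos"]
bot.movel([p[0],p[1],130],max_speed=150)
bot.move_ptp([450,-200,220],[np.pi,0,0])
print(bot.get_state()["t"])
for n in("scene","top"):
    im=imaging.capture(n); cv2.imwrite(f"pics/f_{n}.png",im); p=proj(n,[530,145,10])[0].astype(int)
    cv2.imwrite(f"pics/fc_{n}.png",cv2.resize(im[p[1]-55:p[1]+55,p[0]-60:p[0]+60],None,fx=5,fy=5,interpolation=cv2.INTER_CUBIC))
    for k in blobs(yellow(im)):
        r=cv2.minAreaRect(k); w=onplane(n,cv2.boxPoints(r),26); print(n,w.mean(0).round(1))
E
```

```text
28.5667
scene [587.4 204.5  26. ]
scene [517.7 216.1  26. ]
scene [577.4 144.1  26. ]
scene [566.3  83.7  26. ]
scene [496.   95.2  26. ]
scene [ 402.  -641.5   26. ]
top [ 398.9 -638.3   26. ]
top [489.9  89.4  26. ]
top [512.  211.2  26. ]
top [560.6  77.9  26. ]
top [572.4 138.9  26. ]
top [582.1 199.7  26. ]
```

View pics/fc_scene.png

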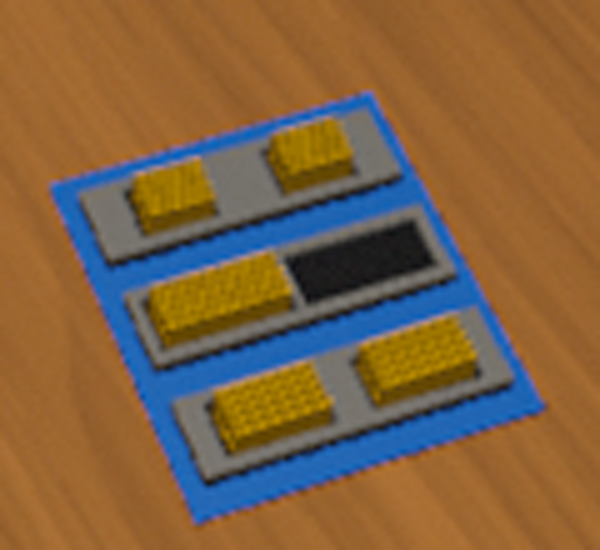

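View pics/fc_top.png

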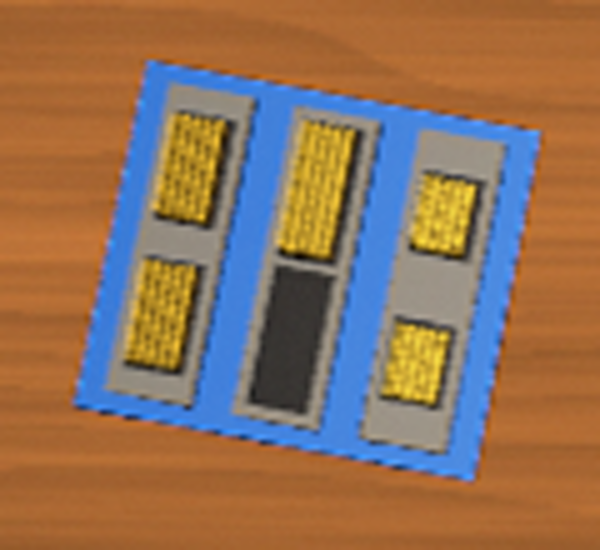

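View pics/f_top.png

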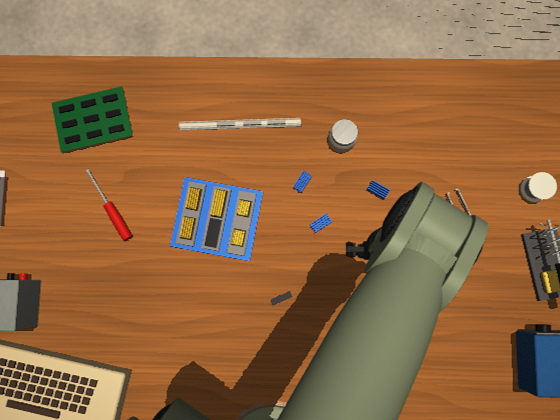

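Both views show each sink seated in its own row like its stored twin. The long pocket (290,338 in the top crop) is empty, and everything in view is where it was.

```bash
python3 -c "
from bench import bot
bot.sign_off(); print(bot.get_state()['t'])"
```

```text
the job is handed in; nothing more can be done
the job is handed in; nothing more can be done
```

I put the short heatsink into the short row's empty pocket and the medium one into the medium row's. I then backed the arm off and handed the job in; my last clock reading, just before, was about 28.6 s of the 51 s.

- **Final pictures:** Both views show each sink seated like its stored twin, fins up, and the long row's pocket is empty. As far as the pictures show, nothing else moved; the arm hid part of the chip puller in the last top view.
- **Seating height:** Both sinks touched down within about 0.4 mm of the height expected for the pocket floor.
- **Disagreement:** In the last check, the scene view put the two placed sinks about 6–8 mm from where the top view did. It showed much the same offset for the stored sinks that were never touched. I put this down to that camera also seeing their side faces.

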